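# Hang a drive hanger by its side slot on the inspection stand's pin

### The arm

A 7-joint arm with a two-finger parallel gripper is mounted at the origin on the work surface. World frame = base frame: x ahead of the robot, y to its left, z up, the work surface at z = 0. Lengths are in m, angles in rad, forces in N, time in s.
With the tool pointing down it reaches from about 0.425 to 0.925 m from the base axis. Payload 6.8 kg.
Tool frame: the origin (TCP) lies at the very end of the fingers, on their centre line; the grasp point (between the pads) lies 19 mm behind it (r.tcp_to_grasp is the distance from the TCP to the grasp point, in m); z points along the fingers, y is the line along which they close (so a half turn about z gives the same grasp; the last joint's range is limited). The gripper opens to 85 mm and grips with 20 to 120 N. Pads are 22 mm wide; open, the fingers measure 114 mm over their backs; the gripper's body (76 mm by 85 mm) begins 54 mm behind the grasp point. The pads swing forward as they close: fully open they stand 13 mm farther back than shut.
Start: joints at [1.209, 0.477, 0.022, 1.555, -0.011, 1.109, -0.083], TCP at [0.169, -0.653, 0.231] pointing down, gripper open.
Joint ranges: [-2.96, 2.96], [-0.34, 2.1], [-1.41, 1.46], [0.24, 2.44], [-1.37, 4.51], [0.17, 1.92], [-2.96, 2.96]. Speed limits (rad/s): [2.39, 2.39, 3.14, 3.14, 3.14, 3.14, 3.14].

### API

Orientations are given as a rotation vector (axis times angle).
In Python, from bench import r gives the robot as it stands.
- The arm moves only by the tool step_arm, never from a script. Its argument "moves" is a list of rows, each a list of 7 numbers: the shift along the tool's x, y, z in mm, then the turn, a rotation vector about the tool's x, y, z in rad, then the finger opening in mm, from 0 to 85.4. A call has 1 to 8 rows; each row is the pose to reach, as a shift and turn from the pose commanded when the call began, along the tool's axes at that moment; what a row does not reach only later rows make up. A row lasts 1/10 s, in which the tool goes at most 50 mm and 8.59 degrees, less where a joint would pass 70% of its speed; a pose out of reach is approached as far as the arm can. A call with a gripper value outside its range is refused whole. The fingers move at their own pace and stop on an object; "grip_force" is the grip in N (left out, the last holds). Time passes only in rows, so rows that repeat a pose let the fingers close. It gives the time, the measured TCP pose, the force, the opening and the grip force at its end, in the units of the state.
- r.get_obs(): the state, without advancing time (a new reading comes with each control period).
- r.grab_frame(name): name is "scene" or "side" or "wrist"; returns a dict with "image" (400x640x3 uint8, red, green, blue), "depth" (400x640 float32, m along the optical axis (not along the pixel's ray), 0 where there is no reading), "mtx" (3x3 intrinsics, pixels), "rvec" (rotation vector, rad) and "tvec" (3), from world to camera coordinates, as OpenCV has them. Camera axes: x right, y down, z forward; pixel columns grow to the right and rows downward; lengths in m; the calibration is good to about 2 mm. A picture is of the moment at which its call begins.
- r.hand_in(): hands the job in; it is judged then, once.
The state is a dict: "clock": time; "joints": joint angles; "qvel": joint speeds; "tau": joint torques, N m; "tcp_pos": TCP position; "orientation": TCP orientation; "contact_force": force on the tool from outside, world axes, zero at the start; "moment": the same for the moment, N m; "grip_width": finger opening in m; "gripper_force": force on a finger pad.
Only numpy, scipy, OpenCV 4.12 (cv2) and the standard library are available. Lean on these libraries where they do the work, as an engineer would, in place of code of your own. Each camera call takes 0.05 s, during which the arm holds its last target. There are 200 camera calls.

### The job

Lift the blue hanger (with the small drive on it) out of the grey rack by its orange tab and hang it on the brass pin of the inspection stand: lay the long upper lip of its slot on the pin between the two brass flanges, keep it resting lightly there while you slide the hanger sideways until the pin is at the closed end of the slot, then let it down so that the pin sits up in the notch, and let go so that it hangs straight and free. The pin was set by hand and is not exactly at its mark, so feel for it; be gentle with pin and drive, and leave the other things on the bench where they are.

Things in the scene. Friction and masses are not known exactly. Their poses are not given: they have to be found in the camera images.
- hanger_grip (a point): centre of the orange grip tab on top of the hanger: 12 mm thick (hanger x), 30 mm wide (y), from 142 to 205 mm above the hanger's underside; this point is 182 mm above it. Hanger axes: x through its thickness, y along its width to the side where the slot is open, z up. Mass 0.2 to 0.35 kg. It stands upright, its drive in one of the rack's two grooves.
- hanger_notch (a point): where the pin's axis lies once hung: 58 mm straight below hanger_grip, same axes. The blue plate is 6 mm thick; its slot opens to +y. Underside of the slot's straight upper lip: 6 mm below this point, y = 6 to 60 mm. Closed end of the slot: a wall at y = -6 mm. Between y = -6 and 6 mm a notch rises 10 mm above the lip's underside, to a flat top 4 mm above this point.
- hanger: the whole hanger: small drive (9.5 x 100 x 70 mm), blue slotted plate, orange tab; origin at the centre of the underside. Heights: drive 0 to 70 mm, neck (y -22 to 22 mm) to 104 mm = lower edge of the slot, lip underside 118 mm, notch top 128 mm, plate top 142 mm. The slot is 14 mm high; the lip reaches 38 mm farther than the neck; the plate's other side ends at y = -46 mm.
- stand_mark (a point): the pin's nominal place: on its axis half-way between its flanges, 180 mm above the table. Axes: x along the level pin from column to free end, z up. The real pin is parallel to this but up to 11 mm higher or lower and up to 10 mm to either side (y), not measured. Brass, 8 mm diameter; two flanges 18 mm in diameter, inner faces at x = -8 and +8 mm. Clamped, does not give.
- stand: the inspection stand, fixed: steel base 130 x 130 x 18 mm (x -45 to 85 mm), aluminium column 24 x 24 mm, 195 mm tall, black carriage (34 x 64 x 22 mm) at pin height; origin on the column's axis at table height, axes as stand_mark, which lies 42 mm along x from the column's axis
- rack: grey plastic rack fixed to the table, 130 x 130 mm, floor 8 mm thick, origin at the centre of its underside; two grooves along its y at x = -35 and x = +35 mm, 13 mm wide between walls whose tops are 40 mm above the table. One holds the hanger, the other a bare drive.
- spare_drive: bare small drive, 9.5 x 100 x 70 mm, upright in the rack's other groove; origin at the centre of its underside; leave alone
- open_drive: opened hard drive, 147 x 102 x 26 mm; origin at the centre of its underside; leave alone
- drive_cover: steel drive cover lying as a tray, 146 x 100 x 10 mm; origin at the centre of its underside; leave alone
- forceps: steel forceps, 110 mm long, lying flat; origin under their middle; leave alone
- meter: black hand meter, 130 x 65 x 26 mm; origin at the centre of its underside; leave alone
- pick: yellow-handled pick, 110 mm long; origin under its middle; leave alone
- driver: red screwdriver, 160 mm long, lying; leave alone

How it is judged:
By the outcome, as a careful person would: the job done as asked, in the order asked, and still so for the second after the job is handed in, with the robot touching nothing.
It also fails if it takes over 72 s, if anything falls off the work surface, if the arm or the gripper's body presses on something with over 40 N, if the wrist force passes 120 N, or if a joint passes its speed limit or range.

## Working session

There is one attempt and no reset: what is moved stays moved. The work goes in short steps, Python scripts to look and compute and a tool call to move; the robot and the scene stay as the last step left them, time stands still between calls to the robot, and variables do not carry over. Pictures are saved under pics/ and viewed, at most 10 in all, crops included, and the job is handed in when it is done.

Besides the shell and the picture viewer there is one more tool, called as a command line: name --pt "numbers of a row" for each row, then --argument value for the rest. step_arm: Moves the arm, as the interface text tells. Its arguments: {"type":"object","properties":{"moves":{"type":"array","items":{"type":"array","items":{"type":"number"}}},"grip_force":{"type":"number"}},"required":["moves"]}

```bash
ls; mkdir -p pics; cat > h.py <<'E'
import numpy as np,cv2
from scipy.spatial.transform import Rotation as R
from bench import r
def grab(n):
    f=r.grab_frame(n); np.savez('%s.npz'%n,**{k:f[k] for k in('image','depth','mtx','rvec','tvec')}); return f
def load(n): return dict(np.load('%s.npz'%n))
def cloud(f):
    d=f['depth'];K=f['mtx'];v,u=np.mgrid[:400,:640]
    p=np.stack([(u-K[0,2])/K[0,0]*d,(v-K[1,2])/K[1,1]*d,d],-1)
    M=cv2.Rodrigues(np.array(f['rvec'],float))[0]
    w=(p-np.array(f['tvec']).ravel())@M; w[d==0]=np.nan; return w
E
python3 - <<'E'
from h import *
a=grab('scene');b=grab('side')
for n,f in(('scene',a),('side',b)):
    cv2.imwrite(f'pics/{n}0.png',f['image'][:,:,::-1])
    M=cv2.Rodrigues(np.array(f['rvec'],float))[0];print(n,-M.T@np.array(f['tvec']).ravel(),M[2],f['mtx'][0,0])
    w=cloud(f);hsv=cv2.cvtColor(f['image'],cv2.COLOR_RGB2HSV)
    for nm,lo,hi in(('orange',(8,150,120),(18,255,255)),('blue',(100,120,60),(125,255,255)),('brass',(18,80,80),(30,255,255))):
        m=cv2.inRange(hsv,lo,hi);k,l,s,c=cv2.connectedComponentsWithStats(m)
        for i in range(1,k):
            if s[i,4]>40:
                p=w[l==i];print(nm,s[i],np.nanmedian(p,0).round(3),np.nanpercentile(p,2,0).round(3),np.nanpercentile(p,98,0).round(3))
print(r.get_obs())
E
```

```text
pics
scene [1.02454053 0.19716855 1.07537078] [-0.48350816 -0.19929824 -0.85234973] 430.6197235864497
orange [238 138  12  14  57] [ 0.466 -0.222  0.212] [ 0.34  -0.337  0.021] [ 0.473 -0.212  0.216]
blue [ 88   0  30  21 250] [ 0.185 -0.86   0.224] [ 0.15  -0.894  0.187] [ 0.194 -0.855  0.253]
blue [  13   13  113   94 4611] [ 0.356 -0.868  0.163] [ 0.212 -0.992  0.015] [ 0.413 -0.855  0.255]
blue [250 159  14  13  47] [ 0.475 -0.185  0.148] [ 0.469 -0.21   0.132] [ 0.482 -0.168  0.152]
blue [493 296   7  46 267] [0.576 0.504 0.033] [0.524 0.491 0.015] [0.625 0.517 0.038]
brass [  30   49   66   38 1271] [ 0.399 -0.869  0.142] [ 0.318 -0.989  0.099] [ 0.413 -0.855  0.165]
brass [416 177   8  15  66] [0.258 0.225 0.007] [ 0.234  0.217 -0.003] [0.282 0.232 0.012]
brass [360 195  11  11  48] [0.486 0.115 0.195] [0.451 0.103 0.131] [0.502 0.123 0.2  ]
brass [151 214  13  12 117] [ 0.68  -0.401  0.029] [ 0.665 -0.42   0.024] [ 0.696 -0.385  0.034]
side [ 0.41267995 -0.71883295  0.85509872] [ 0.08406887  0.68978045 -0.71912124] 377.3440110460816
blue [310 116  23   6  64] [0.571 0.502 0.0
[... 262 characters left out ...]
([ 1.20888127,  0.47770845,  0.02234039,  1.55627332, -0.01148238,
        1.10927945, -0.08308016]), 'qvel': array([ 5.27998361e-04, -1.44400303e-03,  1.40338146e-03, -2.74055102e-03,
       -1.00752181e-03,  1.73052514e-04, -5.86728943e-05]), 'tau': array([ 5.23965951e-03, -5.97752595e+01,  1.61414355e+00, -2.81948644e+01,
        1.28354720e-02,  4.99821705e-03,  5.32488673e-05]), 'tcp_pos': array([ 0.16935982, -0.65290692,  0.23046238]), 'orientation': array([-3.11482301e+00, -3.97510404e-01,  4.99696125e-04]), 'contact_force': array([ 0.16765847, -0.3154592 ,  0.11503664]), 'moment': array([ 0.00305963, -0.01114892, -0.03939999]), 'gripper_force': 0.0, 'grip_width': 0.08537355991640033}
```

View pics/scene0.png

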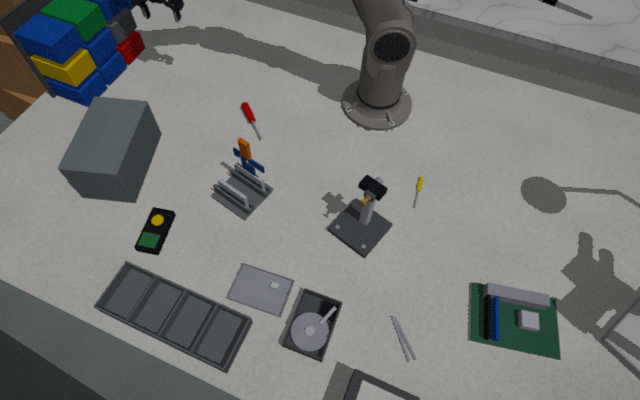

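View pics/side0.png

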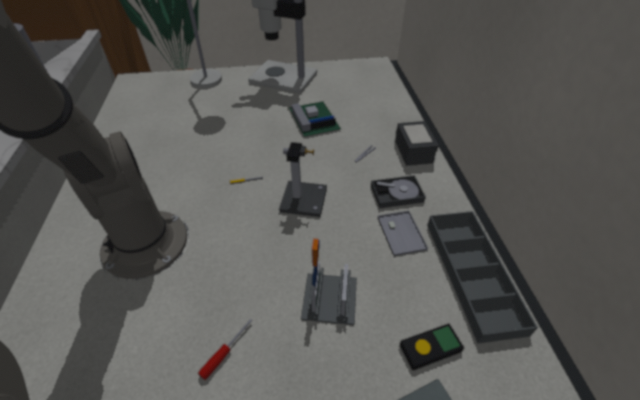

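```bash
python3 - <<'E'
from h import *
out=[]
for n,boxes in(('scene',((200,120,90,105),(315,160,90,105))),('side',((285,220,90,105),(265,125,90,105)))):
    f=load(n);w=cloud(f);im=f['image']
    row=[]
    for x,y,a,b in boxes: row.append(cv2.resize(im[y:y+b,x:x+a,::-1],None,fx=2.8,fy=2.8,interpolation=cv2.INTER_CUBIC))
    out.append(np.vstack(row))
    def rect(p,nm):
        p=p[~np.isnan(p[:,0])]; c=cv2.minAreaRect((p[:,:2]*1000).astype(np.float32)); print(n,nm,len(p),np.round(c[0],1),np.round(c[1],1),round(c[2],1))
    def sel(box,z0,z1):
        x,y,a,b=box;q=w[y:y+b,x:x+a].reshape(-1,3);return q[(q[:,2]>z0)&(q[:,2]<z1)]
    rect(sel(boxes[0],.032,.046),'walls'); rect(sel(boxes[0],.004,.016),'floor')
    rect(sel(boxes[0],.055,.30),'hanger+'); rect(sel(boxes[0],.15,.30),'tab')
    rect(sel(boxes[0],.195,.30),'tabtop')
    rect(sel(boxes[1],.012,.024),'base'); rect(sel(boxes[1],.14,.3),'carr'); rect(sel(boxes[1],.05,.14),'col')
    q=sel(boxes[1],.14,.3);print(np.round(q[::6],3).tolist())
cv2.imwrite('pics/crop.png',np.hstack(out))
E
```

```text
scene walls 358 [ 498. -240.] [131.3  94.8] 77.3
scene floor 847 [ 420.6 -276.1] [375.7 271.6] 25.2
scene hanger+ 877 [ 500. -230.] [110.7  84.1] 74.5
scene tab 218 [ 466.8 -219.5] [104.5  14.1] 76.8
scene tabtop 87 [ 465.8 -225.4] [30.9 14. ] 79.0
scene base 1784 [466.2 112.8] [130.6 132.9] 73.2
scene carr 569 [456.9 122. ] [80.2 67. ] 23.7
scene col 179 [454.7 121.2] [17.8 31.5] 21.2
[[0.426, 0.092, 0.2], [0.428, 0.098, 0.202], [0.43, 0.096, 0.2], [0.417, 0.123, 0.198], [0.434, 0.098, 0.202], [0.428, 0.111, 0.201], [0.439, 0.087, 0.198], [0.437, 0.101, 0.203], [0.431, 0.114, 0.202], [0.421, 0.13, 0.198], [0.441, 0.095, 0.201], [0.434, 0.108, 0.198], [0.427, 0.121, 0.197], [0.448, 0.085, 0.2], [0.443, 0.098, 0.2], [0.437, 0.112, 0.201], [0.429, 0.125, 0.198], [0.453, 0.084, 0.201], [0.446, 0.097, 0.2], [0.441, 0.11, 0.201], [0.436, 0.124, 0.203], [0.455, 0.085, 0.2], [0.451, 0.098, 0.203], [0.444, 0.111, 0.201], [0.436, 0.124, 0.198], [0.454, 0.087, 0.197], [0.45, 0.101, 0.2], [0.445, 0.114, 0.201], [0.44, 0.128, 0.202], [0.458, 0.091, 0.199], [0.453, 0.104, 0.201], [0.447, 0.118, 0
[... 2742 characters left out ...]
 [0.45, 0.094, 0.199], [0.467, 0.105, 0.188], [0.498, 0.102, 0.188], [0.436, 0.091, 0.2], [0.452, 0.088, 0.2], [0.47, 0.101, 0.188], [0.428, 0.088, 0.199], [0.444, 0.084, 0.201], [0.462, 0.108, 0.18], [0.425, 0.09, 0.195], [0.441, 0.082, 0.199], [0.458, 0.102, 0.181], [0.435, 0.087, 0.193], [0.452, 0.083, 0.194], [0.43, 0.088, 0.189], [0.446, 0.081, 0.192], [0.424, 0.091, 0.183], [0.44, 0.084, 0.187], [0.459, 0.12, 0.156], [0.435, 0.086, 0.183], [0.451, 0.083, 0.184], [0.441, 0.103, 0.164], [0.458, 0.119, 0.149], [0.446, 0.104, 0.159], [0.435, 0.108, 0.154], [0.452, 0.102, 0.157], [0.44, 0.105, 0.151], [0.432, 0.112, 0.142], [0.448, 0.102, 0.149], [0.44, 0.103, 0.146], [0.437, 0.105, 0.141]]
```

View pics/crop.png

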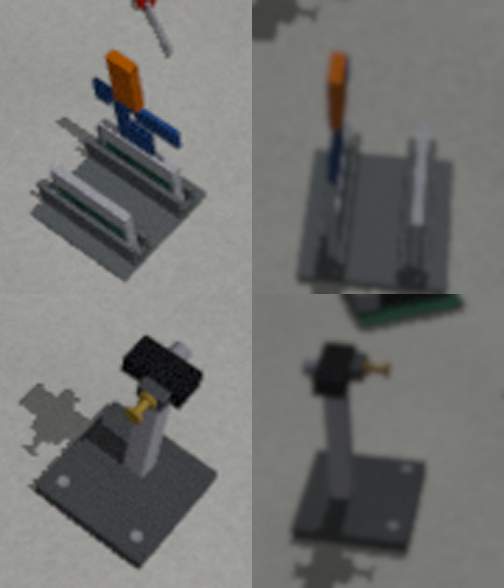

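```bash
python3 - <<'E'
from h import *
for n in('scene','side'):
    f=load(n);w=cloud(f).reshape(-1,3);hsv=cv2.cvtColor(f['image'],cv2.COLOR_RGB2HSV).reshape(-1,3)
    near=np.hypot(w[:,0]-.465,w[:,1]-.112)<.105
    def rect(m,nm):
        p=w[m];c=cv2.minAreaRect((p[:,:2]*1000).astype(np.float32));print(n,nm,len(p),np.round(c[0],1),np.round(c[1],1),round(c[2],1),np.median(p[:,2]).round(4))
    dark=hsv[:,2]<110
    rect(near&dark&(w[:,2]>.013)&(w[:,2]<.023),'base')
    rect(near&(hsv[:,2]<60)&(w[:,2]>.195),'carrtop')
    b=near&(hsv[:,0]>12)&(hsv[:,0]<32)&(hsv[:,1]>90)&(w[:,2]>.16)
    p=w[b];print(n,'brass',len(p));print((p*1000).round().astype(int).tolist())
E
```

```text
scene base 1727 [467.  112.6] [130.5 131.4] 73.0 0.0177
scene carrtop 332 [454.  116.1] [64.1 46.6] 71.7 0.2006
scene brass 62
[[441, 113, 203], [476, 109, 192], [477, 111, 195], [479, 114, 199], [480, 110, 195], [481, 112, 198], [480, 115, 197], [480, 117, 199], [478, 119, 196], [480, 110, 190], [482, 113, 195], [482, 115, 196], [480, 117, 195], [482, 120, 200], [480, 122, 198], [483, 111, 191], [484, 114, 193], [482, 116, 192], [484, 118, 196], [482, 121, 195], [480, 123, 194], [488, 113, 194], [486, 115, 193], [486, 117, 194], [485, 119, 193], [482, 121, 190], [482, 123, 193], [490, 111, 192], [491, 114, 195], [490, 116, 194], [486, 118, 190], [482, 119, 185], [485, 122, 191], [483, 124, 190], [499, 104, 196], [499, 106, 197], [498, 108, 198], [498, 111, 199], [496, 113, 197], [493, 115, 194], [492, 117, 193], [499, 104, 191], [500, 107, 194], [501, 109, 199], [499, 111, 196], [500, 114, 199], [495, 115, 192], [499, 105, 187], [501, 107, 191], [502, 110, 196], [500, 112, 194], [501, 115, 197], [501, 117, 198], [500, 108, 186], [501, 110, 189], [502, 113, 192], [502, 115, 195], [501, 117, 194], [500, 111, 184], [501, 113, 187], [503, 116, 192], [502, 118, 192]]
side base 1107 [464.6 109.2] [137.2 129.7] 73.4 0.0176
side carrtop 202 [451.4 111.1] [65.4 45.4] 67.1 0.2002
side brass 14
[[477, 110, 198], [479, 109, 198], [477, 111, 194], [479, 109, 194], [482, 112, 192], [485, 112, 192], [488, 110, 193], [491, 111, 192], [493, 108, 194], [496, 106, 195], [476, 109, 191], [479, 107, 193], [493, 108, 191], [495, 100, 197]]
```

```bash
cat >> h.py <<'E'
S=np.deg2rad(-17.); sx=np.array([np.cos(S),np.sin(S),0]); sy=np.array([-np.sin(S),np.cos(S),0])
def goto(tcp,yaw_deg,name='',o=None):
    """tool y along +-(cos yaw,sin yaw); print shift mm/rotvec in tool axes"""
    o=o or r.get_obs(); R0=R.from_rotvec(o['orientation']); best=None
    for k in(0,180):
        a=np.deg2rad(yaw_deg+k); y=np.array([np.cos(a),np.sin(a),0]); z=np.array([0,0,-1.]); x=np.cross(y,z)
        rv=(R0.inv()*R.from_matrix(np.stack([x,y,z],1))).as_rotvec()
        if best is None or np.linalg.norm(rv)<np.linalg.norm(best): best=rv
    print(name,'shift',(R0.inv().apply(np.array(tcp)-o['tcp_pos'])*1000).round(1),'rot',best.round(4))
E
python3 - <<'E'
from h import *
print(R.from_rotvec(r.get_obs()['orientation']).as_matrix().round(3))
goto([.4645,-.2275,.27],-13.3,'above'); goto([.4645,-.2275,.171],-13.3,'grasp')
E
```

```text
[[ 0.968  0.251 -0.001]
 [ 0.251 -0.968  0.001]
 [-0.    -0.002 -1.   ]]
above shift [ 392.5 -337.7  -39.1] rot [-1.4000e-03 -7.0000e-04 -1.0848e+00]
grasp shift [ 392.5 -337.6   59.9] rot [-1.4000e-03 -7.0000e-04 -1.0848e+00]
```

step_arm --pt "30 -25 -39 0 0 -0.12 85" --pt "70 -60 -39 0 0 -0.25 85" --pt "110 -95 -39 0 0 -0.4 85" --pt "150 -130 -39 0 0 -0.54 85" --pt "190 -165 -39 0 0 -0.68 85" --pt "230 -200 -39 0 0 -0.82 85" --pt "270 -235 -39 0 0 -0.96 85" --pt "310 -268 -39 0 0 -1.085 85"

```text
clock: 0.9
tcp_pos: [0.3885, -0.3342, 0.2702]
orientation: [-2.458, -1.956, 0.001]
contact_force: [1.8, -0.2, 0.3]
grip_width: 0.0852
gripper_force: 0.0
```

```bash
python3 - <<'E'
from h import *
goto([.4645,-.2275,.27],-13.3,'above'); goto([.4645,-.2275,.171],-13.3,'grasp');print(r.get_obs())
E
```

```text
above shift [121.1  50.1   0.2] rot [-0.0003  0.0002  0.0055]
grasp shift [121.1  50.1  99.2] rot [-0.0003  0.0002  0.0055]
{'clock': 0.9, 'joints': array([ 0.89323652,  0.19339118, -0.34749529,  1.87294457,  0.07430708,
        1.08792531,  0.29048572]), 'qvel': array([-0.5271065 , -0.06814377, -0.49313517,  0.1057961 ,  0.07863169,
       -0.01961586,  0.18554685]), 'tau': array([ 3.89258623e+00, -4.11718798e+01,  3.84830812e-03, -2.68400288e+01,
       -9.56264301e-02,  2.87799044e-01, -9.85963130e-02]), 'tcp_pos': array([ 0.38849781, -0.33421677,  0.27019761]), 'orientation': array([-2.45832682e+00, -1.95588956e+00,  5.71863138e-04]), 'contact_force': array([ 1.77635119, -0.20145405,  0.28564996]), 'moment': array([-0.00682706, -0.03690565,  0.0596929 ]), 'gripper_force': 0.0, 'grip_width': 0.08522236166220332}
```

step_arm --pt "40 16 0 0 0 0 85" --pt "80 32 0 0 0 0 85" --pt "100 40.4 0 0 0 0 85" --pt "100 40.4 0 0 0 0 85" --pt "100 40.4 0 0 0 0 85" --pt "100 40.4 0 0 0 0 85"

```text
clock: 1.5
tcp_pos: [0.4494, -0.2494, 0.27]
orientation: [-2.465, -1.947, 0.001]
contact_force: [-0.2, 0.1, 0.2]
grip_width: 0.085
gripper_force: 0.0
```

```bash
python3 - <<'E'
from h import *
goto([.4645,-.2275,.171],-13.3,'grasp');print(r.get_obs()['contact_force'])
f=grab('wrist');cv2.imwrite('pics/w1.png',f['image'][:,:,::-1])
w=cloud(f).reshape(-1,3)
hsv=cv2.cvtColor(f['image'],cv2.COLOR_RGB2HSV).reshape(-1,3)
m=(hsv[:,0]>6)&(hsv[:,0]<20)&(hsv[:,1]>150)&(w[:,2]>.205)&(w[:,2]<.22)
p=w[m];print(len(p));c=cv2.minAreaRect((p[:,:2]*1000).astype(np.float32));print(c,np.median(p[:,2]))
E
```

```text
grasp shift [24.8  9.7 99. ] rot [-0.0008  0.0005 -0.0019]
[-0.16041823  0.06570464  0.16572252]
924
((463.98193359375, -227.56768798828125), (29.694957733154297, 11.603729248046875), 77.08937072753906) 0.21292492632321236
```

View pics/w1.png

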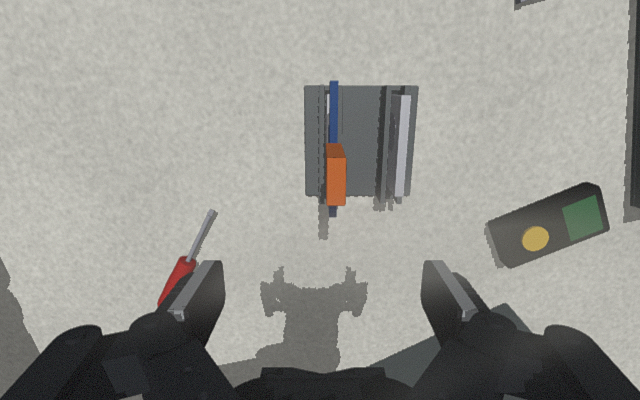

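step_arm --pt "24.8 9.3 20 0 0 0 85" --pt "24.8 9.3 40 0 0 0 85" --pt "24.8 9.3 60 0 0 0 85" --pt "24.8 9.3 80 0 0 0 85" --pt "24.8 9.3 99 0 0 0 85" --pt "24.8 9.3 99 0 0 0 85" --pt "24.8 9.3 99 0 0 0 85"

```text
clock: 2.25
tcp_pos: [0.4648, -0.2269, 0.1715]
orientation: [-2.465, -1.947, 0.001]
contact_force: [0.1, -0.0, -0.4]
grip_width: 0.0849
gripper_force: 0.0
```

step_arm --grip_force 40 --pt "0 0 0 0 0 0 40" --pt "0 0 0 0 0 0 20" --pt "0 0 0 0 0 0 5" --pt "0 0 0 0 0 0 5" --pt "0 0 0 0 0 0 5" --pt "0 0 0 0 0 0 5" --pt "0 0 0 0 0 0 5" --pt "0 0 0 0 0 0 5"

```text
clock: 3.05
tcp_pos: [0.4653, -0.2262, 0.1716]
orientation: [2.463, 1.949, 0.0]
contact_force: [0.2, 0.1, 4.2]
grip_width: 0.0114
gripper_force: 40.5
```

step_arm --grip_force 60 --pt "0 0 0 0 0 0 5" --pt "0 0 0 0 0 0 5"

```text
clock: 3.25
tcp_pos: [0.4654, -0.2262, 0.1716]
orientation: [2.463, 1.949, 0.0]
contact_force: [-0.4, 0.2, 5.2]
grip_width: 0.0114
gripper_force: 59.2
```

```bash
python3 - <<'E'
from h import *
o=r.get_obs();print(o['tcp_pos'],o['contact_force'],o['moment']);goto([.464,-.2276,.171],-13,'now')
E
```

```text
[ 0.46535918 -0.22620257  0.17162521] [-0.37432375  0.20381767  5.23000355] [ 0.09130576  0.2434219  -0.03946786]
now shift [-1.7 -1.   0.6] rot [ 0.0005  0.0002 -0.0051]
```

step_arm --pt "0 0 -8 0 0 0 5" --pt "0 0 -20 0 0 0 5" --pt "0 0 -38 0 0 0 5" --pt "0 0 -60 0 0 0 5" --pt "0 0 -78 0 0 0 5" --pt "0 0 -86 0 0 0 5" --pt "0 0 -86 0 0 0 5" --pt "0 0 -86 0 0 0 5"

```text
clock: 4.05
tcp_pos: [0.4646, -0.226, 0.2567]
orientation: [-2.463, -1.949, 0.001]
contact_force: [-0.0, 0.2, -2.9]
grip_width: 0.0112
gripper_force: 58.4
```

```bash
python3 - <<'E'
from h import *
o=r.get_obs();print(o['tcp_pos'],o['contact_force'],o['moment'],o['gripper_force'])
P=np.array([.4893,.1113,0]);t=P-.13*sy;t[2]=.255;goto(t,-17,'stage')
E
```

```text
[ 0.46460592 -0.22598034  0.25667645] [-0.01622524  0.21798978 -2.92898   ] [ 0.03105338  0.02907003 -0.05668975] 58.44273626804352
stage shift [204.2 -61.9   1.8] rot [-0.001  -0.0001  0.0647]
```

step_arm --pt "6 -2 0 0 0 0.005 5" --pt "20 -6 0 0 0 0.015 5" --pt "42 -13 0 0 0 0.025 5" --pt "68 -21 0 0 0 0.035 5" --pt "96 -29 0 0 0 0.045 5" --pt "124 -38 0 0 0 0.055 5" --pt "152 -46 0 0 0 0.065 5" --pt "178 -54 0 0 0 0.065 5"

```text
clock: 4.85
tcp_pos: [0.4526, -0.0386, 0.2565]
orientation: [-2.524, -1.868, 0.001]
contact_force: [-0.4, -0.5, -3.1]
grip_width: 0.0113
gripper_force: 58.5
```

step_arm --pt "12 -3 0 0 0 0 5" --pt "20 -6 1 0 0 0 5" --pt "24 -7 1.5 0 0 0 5" --pt "24 -7 1.5 0 0 0 5" --pt "24 -7 1.5 0 0 0 5"

```text
clock: 5.35
tcp_pos: [0.4538, -0.0165, 0.2556]
orientation: [-2.527, -1.866, 0.001]
contact_force: [-0.7, 0.2, -2.7]
grip_width: 0.0114
gripper_force: 58.5
```

```bash
python3 - <<'E'
from h import *
o=r.get_obs();print(o['tcp_pos'],o['contact_force'])
for n in('wrist','scene','side'):
    f=grab(n);w=cloud(f).reshape(-1,3);hsv=cv2.cvtColor(f['image'],cv2.COLOR_RGB2HSV).reshape(-1,3)
    if n=='wrist':cv2.imwrite('pics/w2.png',f['image'][:,:,::-1])
    near=np.hypot(w[:,0]-.489,w[:,1]-.111)<.03
    b=near&(hsv[:,0]>12)&(hsv[:,0]<32)&(hsv[:,1]>90)&(w[:,2]>.17)&(w[:,2]<.205)
    q=w[b]-[.4893,.1113,0];s=np.stack([q@sx,q@sy,q[:,2]],1)*1000
    print(n,len(s));h=s[np.argsort(s[:,0])]
    for a in range(-14,16,2):
        k=h[(h[:,0]>=a)&(h[:,0]<a+2)]
        if len(k)>1:print(a,len(k),k[:,1].min().round(1),k[:,1].max().round(1),k[:,2].min().round(1),k[:,2].max().round(1))
    # hanger blue plate top/ tab
    for nm,lo,hi,z0 in(('blue',95,130,.19),('orange',6,20,.22)):
        m=(hsv[:,0]>lo)&(hsv[:,0]<hi)&(hsv[:,1]>120)&(w[:,2]>z0)&(w[:,2]<.32)&(np.hypot(w[:,0]-.451,w[:,1]+.013)<.09)
        p=w[m]; q=p-[.4893,.1113,0];s=np.stack([q@sx,q@sy,q[:,2]],1)*1000
        if len(p)>5:print(nm,len(p),np.percentile(s,3,0).round(1),np.percentile(s,97,0).round(1),cv2.minAreaRect((p[:,:2]*1000).astype(np.float32)))
goto([.4893-.13*sy[0],.1113-.13*sy[1],.255],-17)
E
```

```text
[ 0.45382211 -0.0165149   0.25558224] [-0.71004516  0.21370566 -2.73032736]
wrist 0
blue 759 [   2.2 -109.3  232.5] [  7.1 -74.9 235.2] ((449.83038330078125, 6.3123321533203125), (78.67321014404297, 22.20473289489746), 41.96100616455078)
orange 2943 [  -0.7 -147.6  286.4] [  10.3 -119.3  297.9] ((455.34637451171875, -18.38103485107422), (31.023588180541992, 14.712547302246094), 76.98751831054688)
scene 61
-14 2 -1.5 7.3 196.5 196.7
-12 6 -6.2 9.1 189.4 199.0
-10 12 -4.4 11.3 186.5 197.5
-8 4 0.4 5.6 191.4 199.7
-6 3 -0.9 5.5 191.4 195.3
-2 3 1.2 4.7 188.9 195.3
2 3 1.1 5.0 190.7 195.2
8 6 -0.7 9.3 183.6 198.9
10 16 -4.9 10.3 183.2 198.9
12 2 2.9 6.3 190.4 190.5
blue 230 [   2.7 -172.4  192.8] [  8.9 -77.  236. ] ((459.28216552734375, -9.930244445800781), (80.99251556396484, 62.98211669921875), 34.615970611572266)
orange 87 [   0.3 -141.2  236. ] [  17.  -117.8  298.3] ((462.4356689453125, -15.121654510498047), (21.53127670288086, 28.140729904174805), 17.541366577148438)
side 0
blue 59 [   3.6 -180.9  192.5] [   6.6 -126.6  233.9] ((449.2595520019531, -35.22138977050781), (61.512393951416016, 3.8666882514953613), 73.75708770751953)
orange 149 [  -3.3 -152.   242.2] [  13.9 -125.9  312. ] ((452.3431396484375, -21.172706604003906), (16.302732467651367, 32.75691604614258), 4.236591339111328)
 shift [ 2.4 -3.5  0.8] rot [-0.      0.0002 -0.0018]
```

View pics/w2.png

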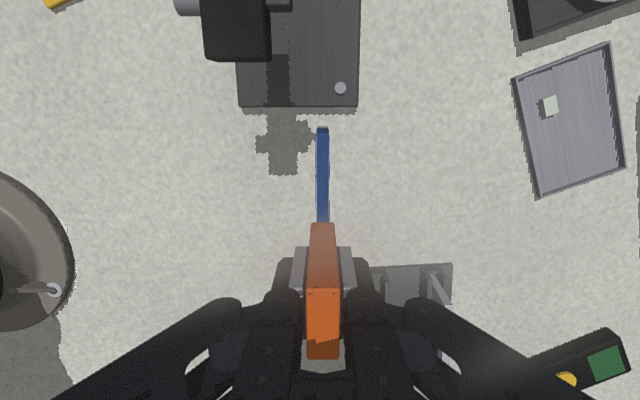

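step_arm --pt "1 -2 0 0 0 0 5" --pt "4 -4.5 0 0 0 0 5" --pt "10 -4.5 0 0 0 0 5" --pt "18 -4.5 0 0 0 0 5" --pt "28 -4.5 0 0 0 0 5" --pt "36 -4.5 0 0 0 0 5" --pt "40 -4.5 0 0 0 0 5" --pt "40 -4.5 0 0 0 0 5"

```text
clock: 6.3
tcp_pos: [0.4614, 0.025, 0.2558]
orientation: [-2.524, -1.87, -0.0]
contact_force: [-0.1, -0.8, -2.7]
grip_width: 0.0112
gripper_force: 58.5
```

```bash
python3 - <<'E'
from h import *
o=r.get_obs();print(o['tcp_pos'],o['contact_force'],o['moment']);q=o['tcp_pos']-[.4893,.1113,0];print('tcp stand',q@sx*1000,q@sy*1000)
a=grab('scene')['image'];b=grab('side')['image'];c=grab('wrist')['image']
k=lambda i,x,y,s:cv2.resize(i[y:y+90,x:x+s,::-1],None,fx=4,fy=4,interpolation=cv2.INTER_CUBIC)
cv2.imwrite('pics/c3.png',np.hstack([k(a,310,150,90),k(b,260,130,90)]))
E
```

```text
[0.46144549 0.02503206 0.25580595] [-0.11788777 -0.82893968 -2.74124071] [-0.08498022  0.04098175 -0.02423267]
tcp stand -1.415099269941651 -90.64230822881696
```

View pics/c3.png

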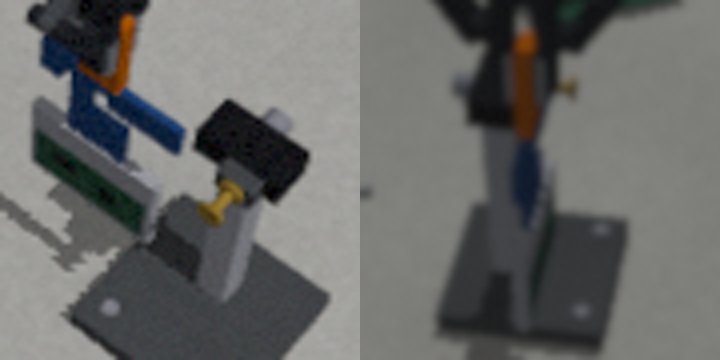

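```bash
python3 - <<'E'
from h import *
for n in('scene','wrist','side'):
    f=load(n);w=cloud(f).reshape(-1,3);hsv=cv2.cvtColor(f['image'],cv2.COLOR_RGB2HSV).reshape(-1,3)
    q=w-[.4893,.1113,0];s=np.stack([q@sx,q@sy,q[:,2]],1)*1000
    g=(abs(s[:,0])<30)&(s[:,1]>-160)&(s[:,1]<-15)
    m=g&(hsv[:,0]>95)&(hsv[:,0]<130)&(hsv[:,1]>100)&(s[:,2]>160)&(s[:,2]<250)
    for a in range(-150,-20,15):
        k=s[m&(s[:,1]>=a)&(s[:,1]<a+15)]
        if len(k)>3:print(n,'blue',a,len(k),np.percentile(k,[5,50,95],axis=0)[:,0].round(1),k[:,2].min().round(),k[:,2].max().round(1),k[:,1].max().round(1))
    m=g&(s[:,2]>80)&(s[:,2]<168)
    k=s[m]; 
    if len(k)>20:print(n,'drive',len(k),np.percentile(k,[3,50,97],axis=0).round(1).tolist())
E
```

```text
scene blue -135 37 [-1.4  2.   3.5] 211.0 236.0 -120.4
scene blue -120 50 [-0.8  1.7  3.2] 167.0 234.1 -105.1
scene blue -105 59 [-1.   1.8  3. ] 162.0 227.0 -90.1
scene blue -90 59 [-1.4  1.8  3.5] 167.0 234.2 -75.0
scene blue -75 55 [-1.   1.5  3.3] 165.0 236.1 -60.2
scene blue -60 34 [-2.6  1.5  3.7] 214.0 236.6 -45.9
scene blue -45 36 [-1.7  1.6  3. ] 187.0 236.6 -31.4
scene drive 569 [[-3.8, -137.9, 95.1], [3.4, -86.8, 136.5], [5.4, -41.6, 164.6]]
wrist blue -90 13 [-2.4 -1.9  1. ] 233.0 235.6 -75.2
wrist blue -75 299 [-2.8 -0.3  2.2] 233.0 235.5 -60.1
wrist blue -60 340 [-2.7 -0.3  2.2] 232.0 236.0 -45.0
wrist blue -45 332 [-2.6 -0.2  2.6] 213.0 235.6 -33.6
wrist drive 172 [[-6.1, -105.7, 99.0], [-4.9, -75.9, 147.5], [5.2, -43.6, 162.7]]
side blue -150 12 [-2.   0.4  1.5] 209.0 234.3 -135.2
side blue -135 14 [-1.2  0.9  1.5] 213.0 235.6 -121.0
side blue -120 39 [-1.9  1.   1.6] 173.0 233.4 -105.8
side blue -105 10 [0.  1.  1.2] 175.0 196.8 -90.4
side drive 261 [[-5.5, -145.4, 96.0], [2.7, -117.5, 137.3], [3.7, -48.8, 163.9]]
```

step_arm --pt "4 0.5 0 0 0 0 5" --pt "12 0.5 0 0 0 0 5" --pt "22 0.5 0 0 0 0 5" --pt "32 0.5 0 0 0 0 5" --pt "42 0.5 0 0 0 0 5" --pt "49 0.5 0 0 0 0 5" --pt "52 0.5 0 0 0 0 5" --pt "52 0.5 0 0 0 0 5"

```text
clock: 7.25
tcp_pos: [0.477, 0.0742, 0.2557]
orientation: [-2.525, -1.869, 0.0]
contact_force: [-0.8, -0.2, -3.0]
grip_width: 0.0112
gripper_force: 58.5
```

step_arm --pt "0 0 2 0 0 0 5" --pt "0 0 4 0 0 0 5" --pt "0 0 6 0 0 0 5" --pt "0 0 8 0 0 0 5" --pt "0 0 9 0 0 0 5" --pt "0 0 9 0 0 0 5" --pt "0 0 9 0 0 0 5"

```text
clock: 7.95
tcp_pos: [0.477, 0.0737, 0.2468]
orientation: [2.526, 1.868, 0.0]
contact_force: [-0.3, -0.3, -2.2]
grip_width: 0.0115
gripper_force: 58.6
```

```bash
cat > st.py <<'E'
from h import *
o=r.get_obs();print(o['tcp_pos'].round(4),o['contact_force'].round(2),o['moment'].round(3));q=o['tcp_pos']-[.4893,.1113,0];print('tcp stand',(q@sx*1000).round(2),(q@sy*1000).round(2),'F stand',(o['contact_force']@sx).round(2),(o['contact_force']@sy).round(2),o['gripper_force'],o['clock'])
R0=R.from_rotvec(o['orientation']).as_matrix();print('tilt',R0[:,2].round(4),'yaw',np.rad2deg(np.arctan2(R0[1,1],R0[0,1])).round(2))
E
python3 st.py
```

```text
[0.477  0.0737 0.2468] [-0.33 -0.31 -2.22] [-0.004  0.027  0.009]
tcp stand -0.81 -39.57 F stand -0.22 -0.4 58.56536328792572 7.95
tilt [ 1.e-04 -0.e+00 -1.e+00] yaw -17.02
```

step_arm --pt "0 0 1 0 0 0 5" --pt "0 0 2 0 0 0 5" --pt "0 0 3 0 0 0 5" --pt "0 0 3 0 0 0 5"

```text
clock: 8.35
tcp_pos: [0.4768, 0.0736, 0.2436]
orientation: [-2.526, -1.868, 0.0]
contact_force: [-0.3, -0.2, -2.6]
grip_width: 0.0115
gripper_force: 58.6
```

step_arm --pt "0 0 0.5 0 0 0 5" --pt "0 0 1 0 0 0 5" --pt "0 0 1 0 0 0 5"

```text
clock: 8.65
tcp_pos: [0.4769, 0.0737, 0.2427]
orientation: [-2.526, -1.868, 0.0]
contact_force: [0.3, -0.5, -3.0]
grip_width: 0.0113
gripper_force: 58.6
```

step_arm --pt "0 0 0.5 0 0 0 5" --pt "0 0 1 0 0 0 5" --pt "0 0 1 0 0 0 5"

```text
clock: 8.95
tcp_pos: [0.4769, 0.0737, 0.2417]
orientation: [-2.526, -1.868, 0.0]
contact_force: [-0.1, -0.1, -2.5]
grip_width: 0.011
gripper_force: 58.6
```

```bash
python3 st.py
```

```text
[0.4769 0.0737 0.2417] [-0.1  -0.1  -2.48] [ 0.032  0.02  -0.045]
tcp stand -0.86 -39.62 F stand -0.07 -0.13 58.56631815433502 8.95
tilt [-1.e-04 -0.e+00 -1.e+00] yaw -17.02
```

step_arm --pt "0 0 0.5 0 0 0 5" --pt "0 0 0.5 0 0 0 5" --pt "0 0 0.5 0 0 0 5"

```text
clock: 9.25
tcp_pos: [0.4769, 0.0737, 0.2413]
orientation: [2.526, 1.868, -0.0]
contact_force: [-0.2, -0.3, -1.8]
grip_width: 0.0111
gripper_force: 58.6
```

step_arm --pt "0 0 0.5 0 0 0 5" --pt "0 0 0.5 0 0 0 5" --pt "0 0 0.5 0 0 0 5"

```text
clock: 9.55
tcp_pos: [0.477, 0.0737, 0.2408]
orientation: [2.526, 1.868, 0.0]
contact_force: [-0.3, 0.4, -2.6]
grip_width: 0.0111
gripper_force: 58.6
```

step_arm --pt "0 0 0.5 0 0 0 5" --pt "0 0 0.5 0 0 0 5" --pt "0 0 0.5 0 0 0 5"

```text
clock: 9.85
tcp_pos: [0.4769, 0.0737, 0.2403]
orientation: [2.526, 1.868, -0.0]
contact_force: [-0.8, -0.5, -2.9]
grip_width: 0.0113
gripper_force: 58.6
```

```bash
python3 st.py
```

```text
[0.4769 0.0737 0.2403] [-0.81 -0.47 -2.87] [0.035 0.029 0.001]
tcp stand -0.84 -39.62 F stand -0.64 -0.69 58.56512010097504 9.85
tilt [-0. -0. -1.] yaw -17.02
```

step_arm --pt "0 0 0.5 0 0 0 5" --pt "0 0 0.5 0 0 0 5" --pt "0 0 0.5 0 0 0 5"

```text
clock: 10.15
tcp_pos: [0.4769, 0.0737, 0.2398]
orientation: [-2.526, -1.868, 0.0]
contact_force: [0.3, 0.4, -3.8]
grip_width: 0.0113
gripper_force: 58.6
```

step_arm --pt "0 0 0.5 0 0 0 5" --pt "0 0 0.5 0 0 0 5" --pt "0 0 0.5 0 0 0 5"

```text
clock: 10.45
tcp_pos: [0.477, 0.0737, 0.2395]
orientation: [2.526, 1.868, 0.0]
contact_force: [-0.1, -0.3, 0.9]
grip_width: 0.0114
gripper_force: 59.0
```

step_arm --pt "0 0 0.5 0 0 0 5" --pt "0 0 0.5 0 0 0 5" --pt "0 0 0.5 0 0 0 5"

```text
clock: 10.75
tcp_pos: [0.4771, 0.0736, 0.2392]
orientation: [2.525, 1.868, 0.0]
contact_force: [-2.5, -1.2, 5.9]
grip_width: 0.0109
gripper_force: 59.7
```

```bash
python3 st.py
```

```text
[0.4771 0.0736 0.2392] [-2.51 -1.17  5.87] [-0.174  0.541  0.06 ]
tcp stand -0.65 -39.58 F stand -2.06 -1.85 59.6560263633728 10.75
tilt [ 5.e-04 -2.e-04 -1.e+00] yaw -17.02
```

step_arm --pt "0 0 -0.6 0 0 0 5" --pt "0 0 -0.6 0 0 0 5" --pt "0 0 -0.6 0 0 0 5"

```text
clock: 11.05
tcp_pos: [0.477, 0.0737, 0.2394]
orientation: [2.526, 1.868, 0.0]
contact_force: [-0.9, -0.6, 2.0]
grip_width: 0.0112
gripper_force: 59.1
```

```bash
python3 st.py;python3 - <<'E'
from h import *
a=grab('scene');i=a['image'][160:240,315:395,::-1]
cv2.imwrite('pics/c4.png',cv2.resize(i,None,fx=7,fy=7,interpolation=cv2.INTER_CUBIC))
E
```

```text
[0.477  0.0737 0.2394] [-0.9  -0.59  1.98] [-0.085  0.232  0.046]
tcp stand -0.75 -39.59 F stand -0.69 -0.83 59.09739017486572 11.05
tilt [ 2.e-04  0.e+00 -1.e+00] yaw -17.02
```

View pics/c4.png

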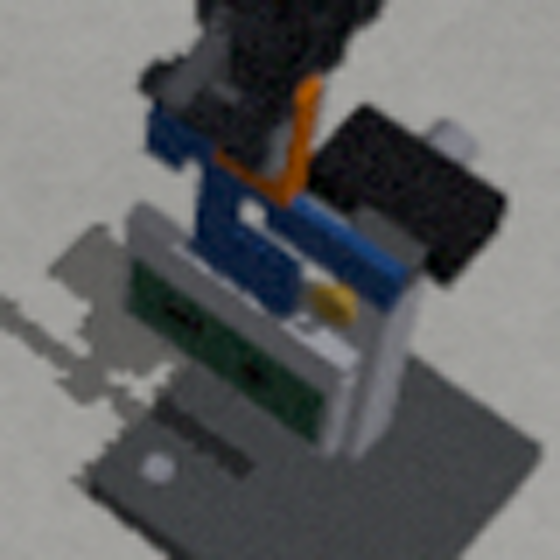

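step_arm --pt "0 0 -0.25 0 0 0 5" --pt "0 0 -0.25 0 0 0 5" --pt "2 0 -0.25 0 0 0 5" --pt "4 0 -0.25 0 0 0 5" --pt "6 0 -0.25 0 0 0 5" --pt "8 0 -0.25 0 0 0 5"

```text
clock: 11.7
tcp_pos: [0.4793, 0.0816, 0.2395]
orientation: [-2.525, -1.868, 0.0]
contact_force: [0.5, -1.3, 0.2]
grip_width: 0.0114
gripper_force: 58.9
```

```bash
python3 st.py
```

```text
[0.4793 0.0816 0.2395] [ 0.51 -1.35  0.19] [-0.32   0.119  0.011]
tcp stand -0.9 -31.37 F stand 0.88 -1.14 58.93424570560455 11.7
tilt [-1.e-04  0.e+00 -1.e+00] yaw -17.01
```

step_arm --pt "2 0 0 0 0 0 5" --pt "4 0 0 0 0 0 5" --pt "6 0 0 0 0 0 5" --pt "8 0 0 0 0 0 5" --pt "10 0 0 0 0 0 5"

```text
clock: 12.2
tcp_pos: [0.4822, 0.0911, 0.2396]
orientation: [-2.525, -1.868, 0.0]
contact_force: [-1.4, -1.1, -0.9]
grip_width: 0.0112
gripper_force: 58.9
```

step_arm --pt "2 0 0 0 0 0 5" --pt "4 0 0 0 0 0 5" --pt "6 0 0 0 0 0 5" --pt "8 0 0 0 0 0 5"

```text
clock: 12.6
tcp_pos: [0.4846, 0.0987, 0.2396]
orientation: [-2.526, -1.868, 0.0]
contact_force: [-0.7, -1.6, -2.0]
grip_width: 0.0114
gripper_force: 58.8
```

```bash
python3 st.py
```

```text
[0.4846 0.0987 0.2396] [-0.68 -1.56 -2.01] [-0.204  0.084  0.004]
tcp stand -0.87 -13.4 F stand -0.2 -1.69 58.8122034072876 12.6
tilt [-1.e-04  0.e+00 -1.e+00] yaw -17.02
```

step_arm --pt "0 0 0.2 0 0 0 5" --pt "2 0 0.25 0 0 0 5" --pt "4 0 0.3 0 0 0 5" --pt "5 0 0.3 0 0 0 5"

```text
clock: 13.0
tcp_pos: [0.4862, 0.1032, 0.2395]
orientation: [2.526, 1.868, 0.0]
contact_force: [-0.7, -2.4, 2.1]
grip_width: 0.0114
gripper_force: 59.1
```

```bash
python3 st.py
```

```text
[0.4862 0.1032 0.2395] [-0.68 -2.42  2.1 ] [-0.582  0.193 -0.022]
tcp stand -0.61 -8.63 F stand 0.06 -2.51 59.07316446304321 13.0
tilt [ 3.e-04 -3.e-04 -1.e+00] yaw -17.03
```

step_arm --pt "1 0 -0.15 0 0 0 5" --pt "2 0 -0.15 0 0 0 5" --pt "3 0 -0.15 0 0 0 5" --pt "4 0 -0.15 0 0 0 5"

```text
clock: 13.4
tcp_pos: [0.4872, 0.1071, 0.2395]
orientation: [2.526, 1.868, -0.0]
contact_force: [0.4, -1.9, 0.9]
grip_width: 0.0113
gripper_force: 59.0
```

step_arm --pt "1 0 0 0 0 0 5" --pt "2 0 0 0 0 0 5" --pt "3 0 0 0 0 0 5"

```text
clock: 13.7
tcp_pos: [0.4879, 0.1106, 0.2392]
orientation: [-2.525, -1.868, -0.0]
contact_force: [-0.8, 0.0, -2.9]
grip_width: 0.0117
gripper_force: 58.7
```

```bash
python3 st.py
```

```text
[0.4879 0.1106 0.2392] [-0.81  0.04 -2.94] [-0.036  0.016  0.051]
tcp stand -1.14 -1.09 F stand -0.79 -0.2 58.716521859169006 13.7
tilt [-2.e-04  8.e-04 -1.e+00] yaw -16.99
```

step_arm --pt "1 0 0 0 0 0 5" --pt "2 0 0 0 0 0 5" --pt "3 0 0 0 0 0 5" --pt "3.5 0 0 0 0 0 5" --pt "3.5 0 0 0 0 0 5"

```text
clock: 14.2
tcp_pos: [0.4891, 0.1135, 0.2395]
orientation: [-2.525, -1.868, -0.0]
contact_force: [0.2, -0.0, -3.5]
grip_width: 0.0111
gripper_force: 58.7
```

step_arm --pt "0.5 0 0 0 0 0 5" --pt "1 0 0 0 0 0 5" --pt "1 0 0 0 0 0 5"

```text
clock: 14.5
tcp_pos: [0.4894, 0.1144, 0.2395]
orientation: [2.526, 1.868, 0.0]
contact_force: [-0.1, 0.2, -3.0]
grip_width: 0.0112
gripper_force: 58.7
```

```bash
python3 st.py
```

```text
[0.4894 0.1144 0.2395] [-0.13  0.16 -3.04] [-0.006 -0.006  0.009]
tcp stand -0.82 3.0 F stand -0.17 0.11 58.69177222251892 14.5
tilt [ 1.e-04  1.e-04 -1.e+00] yaw -17.01
```

step_arm --pt "0.5 0 0 0 0 0 5" --pt "1 0 0 0 0 0 5" --pt "1 0 0 0 0 0 5"

```text
clock: 14.8
tcp_pos: [0.4897, 0.1154, 0.2395]
orientation: [-2.526, -1.868, -0.0]
contact_force: [-0.0, 0.1, -1.6]
grip_width: 0.0111
gripper_force: 58.7
```

step_arm --pt "0.5 0 0 0 0 0 5" --pt "1 0 0 0 0 0 5" --pt "1 0 0 0 0 0 5"

```text
clock: 15.1
tcp_pos: [0.49, 0.1163, 0.2395]
orientation: [2.526, 1.868, 0.0]
contact_force: [-0.2, -0.8, -3.0]
grip_width: 0.0117
gripper_force: 58.7
```

```bash
python3 st.py
```

```text
[0.49   0.1163 0.2395] [-0.2  -0.77 -2.98] [-0.032  0.059 -0.001]
tcp stand -0.81 4.96 F stand 0.04 -0.8 58.67528200149536 15.1
tilt [ 0. -0. -1.] yaw -17.01
```

step_arm --pt "0.5 0 0 0 0 0 5" --pt "0.5 0 0 0 0 0 5" --pt "0.5 0 0 0 0 0 5"

```text
clock: 15.4
tcp_pos: [0.49, 0.1165, 0.2394]
orientation: [2.526, 1.868, -0.001]
contact_force: [-0.5, -1.8, -2.8]
grip_width: 0.0114
gripper_force: 58.7
```

step_arm --pt "0.5 0 0 0 0 0 5" --pt "0.5 0 0 0 0 0 5" --pt "0.5 0 0 0 0 0 5"

```text
clock: 15.7
tcp_pos: [0.4901, 0.1167, 0.2394]
orientation: [2.526, 1.868, -0.001]
contact_force: [-0.6, -2.7, -1.5]
grip_width: 0.0112
gripper_force: 58.7
```

```bash
python3 st.py
```

```text
[0.4901 0.1167 0.2394] [-0.64 -2.72 -1.52] [-0.816  0.22   0.016]
tcp stand -0.8 5.42 F stand 0.19 -2.79 58.66690814495087 15.7
tilt [-4.e-04 -8.e-04 -1.e+00] yaw -17.03
```

step_arm --pt "-1 0 0 0 0 0 5" --pt "-2.6 0 0 0 0 0 5" --pt "-2.6 0 0 0 0 0 5" --pt "-2.6 0 1.5 0 0 0 5" --pt "-2.6 0 3 0 0 0 5" --pt "-2.6 0 3 0 0 0 5"

```text
clock: 16.3
tcp_pos: [0.4893, 0.1148, 0.2362]
orientation: [-2.525, -1.868, 0.0]
contact_force: [0.2, 0.0, -3.0]
grip_width: 0.0114
gripper_force: 58.5
```

step_arm --pt "0 0 1 0 0 0 5" --pt "0 0 2 0 0 0 5" --pt "0 0 3 0 0 0 5" --pt "0 0 4 0 0 0 5" --pt "0 0 5 0 0 0 5" --pt "0 0 5 0 0 0 5"

```text
clock: 16.9
tcp_pos: [0.4894, 0.1147, 0.2313]
orientation: [-2.526, -1.868, 0.0]
contact_force: [0.5, -0.7, -2.8]
grip_width: 0.0117
gripper_force: 58.5
```

```bash
python3 st.py
```

```text
[0.4894 0.1147 0.2313] [ 0.51 -0.7  -2.78] [ 0.003 -0.004 -0.007]
tcp stand -0.9 3.23 F stand 0.69 -0.52 58.521414399147034 16.9
tilt [-3.e-04 -1.e-04 -1.e+00] yaw -17.02
```

Entered the notch 8 mm; expect seating near 0.2296.

step_arm --pt "0 0 0.5 0 0 0 5" --pt "0 0 1 0 0 0 5" --pt "0 0 1 0 0 0 5" --pt "0 0 1 0 0 0 5"

```text
clock: 17.3
tcp_pos: [0.4895, 0.1147, 0.2305]
orientation: [2.526, 1.868, 0.0]
contact_force: [0.2, 0.2, -2.7]
grip_width: 0.0113
gripper_force: 58.5
```

step_arm --pt "0 0 0.4 0 0 0 5" --pt "0 0 0.4 0 0 0 5" --pt "0 0 0.4 0 0 0 5"

```text
clock: 17.6
tcp_pos: [0.4895, 0.1147, 0.2301]
orientation: [-2.526, -1.868, 0.0]
contact_force: [-0.4, 0.3, -2.4]
grip_width: 0.0115
gripper_force: 58.5
```

step_arm --pt "0 0 0.3 0 0 0 5" --pt "0 0 0.3 0 0 0 5" --pt "0 0 0.3 0 0 0 5"

```text
clock: 17.9
tcp_pos: [0.4895, 0.1147, 0.2298]
orientation: [2.526, 1.868, 0.0]
contact_force: [-0.3, 0.2, -2.1]
grip_width: 0.0117
gripper_force: 58.5
```

```bash
python3 st.py
```

```text
[0.4895 0.1147 0.2298] [-0.32  0.24 -2.15] [ 0.088 -0.004 -0.008]
tcp stand -0.82 3.32 F stand -0.37 0.14 58.52121412754059 17.9
tilt [ 0. -0. -1.] yaw -17.02
```

step_arm --pt "0 0 0.3 0 0 0 5" --pt "0 0 0.3 0 0 0 5" --pt "0 0 0.3 0 0 0 5"

```text
clock: 18.2
tcp_pos: [0.4895, 0.1147, 0.2296]
orientation: [2.526, 1.868, 0.0]
contact_force: [-0.6, -0.2, -0.9]
grip_width: 0.0111
gripper_force: 58.6
```

step_arm --pt "0 0 0.2 0 0 0 5" --pt "0 0 0.2 0 0 0 5" --pt "0 0 0.2 0 0 0 5"

```text
clock: 18.5
tcp_pos: [0.4896, 0.1147, 0.2295]
orientation: [2.526, 1.868, 0.0]
contact_force: [-0.8, -0.1, 2.2]
grip_width: 0.0114
gripper_force: 58.9
```

```bash
python3 st.py
```

```text
[0.4896 0.1147 0.2295] [-0.85 -0.13  2.21] [-0.102  0.25   0.015]
tcp stand -0.76 3.37 F stand -0.77 -0.37 58.93969237804413 18.5
tilt [ 2.e-04 -0.e+00 -1.e+00] yaw -17.02
```

step_arm --grip_force 20 --pt "0 0 -0.3 0 0 0 5" --pt "0 0 -0.3 0 0 0 5" --pt "0 0 -0.3 0 0 0 5"

```text
clock: 18.8
tcp_pos: [0.4895, 0.1147, 0.2296]
orientation: [2.526, 1.868, 0.0]
contact_force: [0.8, 0.0, -0.1]
grip_width: 0.0113
gripper_force: 58.9
```

step_arm --pt "0 0 0 0 0 0 12.5" --pt "0 0 0 0 0 0 14" --pt "0 0 0 0 0 0 16" --pt "0 0 0 0 0 0 20" --pt "0 0 0 0 0 0 26" --pt "0 0 0 0 0 0 34" --pt "0 0 0 0 0 0 44" --pt "0 0 0 0 0 0 56"

```text
clock: 19.6
tcp_pos: [0.4895, 0.1147, 0.2296]
orientation: [2.526, 1.868, 0.0]
contact_force: [-0.3, 0.0, -0.5]
grip_width: 0.0557
gripper_force: 0.0
```

```bash
python3 st.py;python3 - <<'E'
from h import *
k=lambda i,x,y:cv2.resize(i[y:y+80,x:x+80,::-1],None,fx=5,fy=5,interpolation=cv2.INTER_CUBIC)
cv2.imwrite('pics/c5.png',np.hstack([k(grab('scene')['image'],320,155),k(grab('side')['image'],260,125)]))
E
```

```text
[0.4895 0.1147 0.2296] [-0.26  0.02 -0.51] [-0.011 -0.045  0.004]
tcp stand -0.81 3.31 F stand -0.26 -0.06 0.0 19.6
tilt [ 0.  0. -1.] yaw -17.02
```

View pics/c5.png

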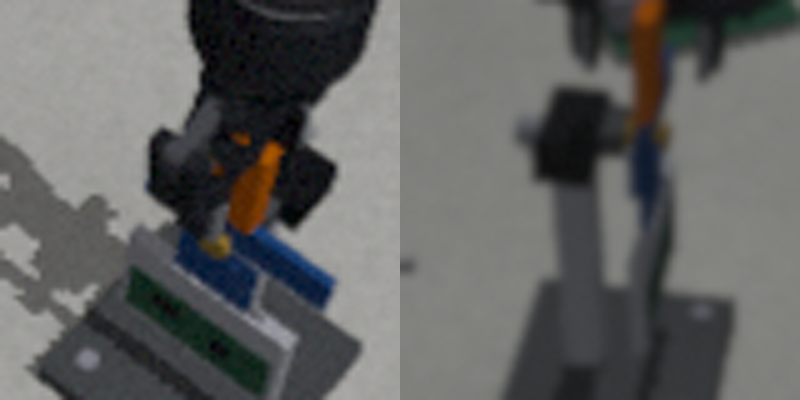

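step_arm --pt "0 0 -3 0 0 0 60" --pt "0 0 -10 0 0 0 60" --pt "0 0 -22 0 0 0 60" --pt "0 0 -40 0 0 0 60" --pt "0 0 -60 0 0 0 60" --pt "0 0 -80 0 0 0 60" --pt "0 0 -95 0 0 0 60" --pt "0 0 -100 0 0 0 60"

```text
clock: 20.5
tcp_pos: [0.4904, 0.1153, 0.3323]
orientation: [2.524, 1.867, 0.006]
contact_force: [0.2, 1.2, -0.1]
grip_width: 0.06
gripper_force: 0.0
```

step_arm --pt "0 0 0 0 0 0 60" --pt "-20 0 -10 0 0 0 60" --pt "-50 0 -20 0 0 0 60" --pt "-80 0 -20 0 0 0 60" --pt "-100 0 -20 0 0 0 60" --pt "-110 0 -20 0 0 0 60" --pt "-110 0 -20 0 0 0 60" --pt "-110 0 -20 0 0 0 60"

```text
clock: 21.3
tcp_pos: [0.4574, 0.0105, 0.3494]
orientation: [-2.524, -1.869, -0.0]
contact_force: [-0.9, 0.4, 0.4]
grip_width: 0.0599
gripper_force: 0.0
```

```bash
python3 - <<'E'
from h import *
k=lambda i,x,y:cv2.resize(i[y:y+90,x:x+90,::-1],None,fx=4.4,fy=4.4,interpolation=cv2.INTER_CUBIC)
f=grab('scene');cv2.imwrite('pics/c6.png',np.hstack([k(f['image'],315,150),k(grab('side')['image'],260,115)]))
w=cloud(f).reshape(-1,3);hsv=cv2.cvtColor(f['image'],cv2.COLOR_RGB2HSV).reshape(-1,3)
q=w-[.4893,.1113,0];s=np.stack([q@sx,q@sy,q[:,2]],1)*1000
g=(abs(s[:,0])<20)&(abs(s[:,1])<70)
for nm,m in(('orange',g&(hsv[:,0]>5)&(hsv[:,0]<18)&(hsv[:,1]>150)&(s[:,2]>215)),('blue',g&(hsv[:,0]>95)&(hsv[:,0]<130)&(hsv[:,1]>100)&(s[:,2]>120))):
    p=s[m];print(nm,len(p),np.percentile(p,[3,50,97],axis=0).round(1).tolist())
p=s[g&(hsv[:,0]>95)&(hsv[:,0]<130)&(hsv[:,1]>100)&(s[:,2]>196)]
for a in range(-50,65,15):
    k=p[(p[:,1]>=a)&(p[:,1]<a+15)]
    if len(k)>2:print(a,k[:,2].max().round(1),np.median(k[:,0]).round(1))
print(r.get_obs()['clock'])
E
```

```text
orange 235 [[-4.7, -10.4, 217.4], [5.2, 5.0, 252.4], [6.9, 18.1, 272.4]]
blue 335 [[-1.6, -41.5, 141.7], [2.4, 11.9, 192.7], [4.2, 57.7, 210.0]]
-50 209.4 2.9
-35 211.0 1.8
-20 209.3 3.2
-5 201.0 3.0
10 209.3 3.1
25 209.9 2.3
40 210.5 1.8
55 210.6 2.3
21.4
```

View pics/c6.png

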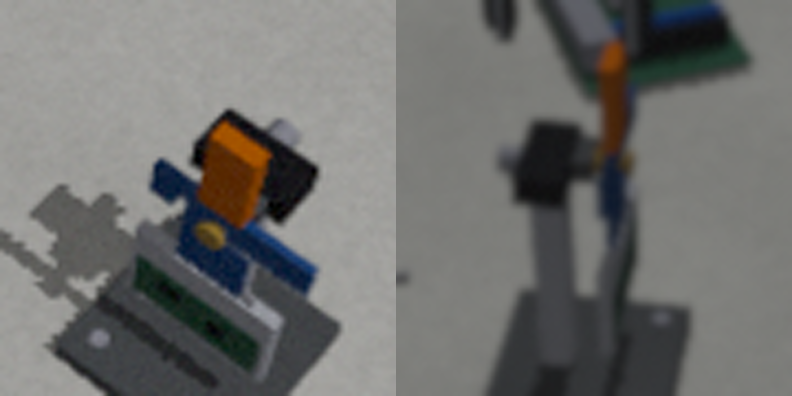

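The hanger hangs level and free: the orange tab (crop ~235,175) stands upright above the outer flange (210,235), and the drive is clear of the base.

```bash
python3 -c "
from bench import r
o=r.get_obs();print(abs(o['qvel']).max());print(r.hand_in())"
```

```text
0.003407747861874603
the job is handed in; nothing more can be done
None
```

The hanger now hangs straight and free on the brass pin, with the pin seated in the notch and the gripper clear; the job was handed in at about 21 s of the 72 s allowed.

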